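Pack out a short-stroke push clamp and hold it closed

TASK

The push clamp is too short to reach the pinned aluminium workpiece: one orange plastic spacer plate already stands before it; add more from the black rack, upright in the gap between the clamp's rubber pad and the workpiece, flat face to flat face and down on the base plate, until the clamp can close up on the stack; spares stay in the rack. Then push the red handle towards the workpiece until you feel the pad pressing firmly on the stack, without ramming it, and finish while still holding the handle pushed, because the clamp springs back when let go. Do not disturb the oil bottle, the torque tester or the grease tin.

Things in the scene. Friction and masses are not known exactly. Their poses are not given: they have to be found in the camera images.
- clamp_base: Fixed clamp fixture: grey base plate 110 x 260 x 12 mm. Origin at the plate's underside, on the clamp's centre line; +y is the direction the clamp pushes, z up; turned up to 0.2 rad. Spacers and workpiece stand on the plate's top, 12 mm above the origin. The blue guide housing of the clamp's rod lies at y = -83 to -49 mm, 56 mm wide, its top 60 mm above the bench.
- gap_floor (a point): Point on the plate's top, y = 0 on the centre line, 12 mm above the base's origin. The gap to be packed runs along y over it, from pad_face to work_face, between two steel side rails parallel to y: inner faces 23.5 mm each side of the centre line, from y = -23 to +97 mm, 25 mm high above the plate's top, 10 mm thick.
- pad_face (a point): Centre of the clamp's rubber pad face (36 wide, 44 mm tall, 40 mm above the base's origin); at y = -20 mm of the base when fully back, as at the start. The pad is sprung on the rod: it yields up to 10 mm at about 2 N per mm, so once it meets a complete stack, pushing the handle 5 to 8 mm farther gives the firm press wanted.
- work_face (a point): Centre of the flat workpiece face that looks at the pad, 40 mm above the base's origin, on the clamp's centre line. Its distance from the pad face is the gap at the start: 45 to 62 mm, different each time. Closing it needs 2 or 3 spacers in all (the one already there included); the clamp's reach is 30 mm, so at most about 24 mm may stay open.
- workpiece: Aluminium block 40 x 36 x 62 mm pinned to the base plate between the rails, with a small round boss on top (68 mm tall with it). Origin at the bottom of its face towards the pad; the block extends from there to +y; axes parallel to the base's.
- handle_grip (a point): Grip point of the red upright handle at the -y end of the clamp's rod, 100 mm above the bench; at y = -130 mm of the base when the clamp is fully back, as at the start. The handle is 24 mm wide (base x), 14 mm thick (base y), its top 18 mm above this point; free all round down to 35 mm below this point.
- clamp_handle: The red handle with the clamp's rod; origin on the rod's axis, 60 mm below handle_grip; axes as the base's. It slides only along the base's +y, from fully back (start) to a hard end stop at 30 mm. A light spring pushes it back (about 1 N when back, 2.5 N at the end stop), so it returns when let go.
- clamp_pad: The pad that carries pad_face; origin at that point, axes as the base's.
- rack: Fixed black plastic rack 66 x 124 x 32 mm with four slots (the one at -42 mm is empty) in a row along its y (slot centres at y = -42, -14, 14, 42 mm), slot floor 8 mm above its origin, walls 32 mm high above the bench, 24 mm deep slots. Origin at the centre of its underside; turned up to 0.3 rad about z.
- spacer_0: Loose orange plastic spacer plate 0, 40 mm wide (its x), 14 mm thick (its y), 80 mm tall (z), about 0.06 kg; all four are alike. Origin at the centre of its underside. At the start it stands upright in the gap, square to the clamp, 1 to 3 mm before the workpiece's face.
- spacer_1: Loose orange plastic spacer plate 1, 40 mm wide (its x), 14 mm thick (its y), 80 mm tall (z), about 0.06 kg; all four are alike. Origin at the centre of its underside. At the start it stands in a rack slot, its axes parallel to the rack's; its upper 56 mm stand free of the rack.
- spacer_2: Loose orange plastic spacer plate 2, 40 mm wide (its x), 14 mm thick (its y), 80 mm tall (z), about 0.06 kg; all four are alike. Origin at the centre of its underside. At the start it stands in a rack slot, its axes parallel to the rack's; its upper 56 mm stand free of the rack.
- spacer_3: Loose orange plastic spacer plate 3, 40 mm wide (its x), 14 mm thick (its y), 80 mm tall (z), about 0.06 kg; all four are alike. Origin at the centre of its underside. At the start it stands in a rack slot, its axes parallel to the rack's; its upper 56 mm stand free of the rack.
- oil_bottle: White oil bottle with red spout, 55 mm across, 190 mm tall, standing behind the fixture; leave it alone. Origin under its centre.
- torque_tester: Dark hand-held torque tester 120 x 75 x 35 mm lying near the right front; leave it alone. Origin under its centre.
- grease_tin: White and blue round tin, 65 mm across, 33 mm tall, at the left front; leave it alone. Origin under its centre.
Not all that is in view belongs to the job. Leave any blue look-alike of the spacer_0 alone.

How it is judged:
By the outcome, as a careful person would: the job done as asked, in the order asked, and still so for the second after the job is handed in, while the arm keeps its last pose, push and grip.
It also fails if it takes over 67 s, if anything falls off the work surface, if the arm or the gripper's body presses on something with over 40 N, if the wrist force passes 120 N, or if a joint passes its speed limit or range.

ROBOT

A 6-joint arm with a two-finger parallel gripper is mounted at the origin on a cart in front of the work surface, level with it; the furniture and walls round the work are solid. World frame = base frame: x ahead of the robot, y to its left, z up, the work surface at z = 0. Lengths are in m, angles in rad, forces in N, time in s.
With the tool pointing down it reaches from about 0.275 to 0.75 m from the base axis. Payload 10.2 kg.
Tool frame: the origin (TCP) lies where the fingers leave the gripper's body, on its centre line; the fingertips stand 73 mm ahead of it and the grasp point (between the pads) lies 54 mm ahead of it (tcp_to_grasp is the distance from the TCP to the grasp point, in m); z points along the fingers, y is the direction in which the jaws open and shut (so a half turn about z gives the same grasp; the last joint's range is limited). The gripper opens to 85 mm and grips with 20 to 120 N. Pads are 22 mm wide; open, the fingers measure 114 mm over their backs; the gripper's body (76 mm by 85 mm) begins 54 mm behind the grasp point. The pads swing forward as they close: fully open they stand 13 mm farther back than shut.
Start: joints at [1.069, 0.313, 1.498, -0, 1.331, -0.223], TCP at [0.144, 0.505, 0.304] pointing down, gripper open.
Joint ranges: [-2.94, 2.94], [-0.97, 2.17], [0.19, 2.56], [-1.23, 4.37], [0.02, 3.11], [-2.88, 2.88]. Speed limits (rad/s): [2.39, 2.39, 3.01, 3.14, 3.14, 3.14].

INTERFACE

Orientations are given as [roll, pitch, yaw] about the fixed x, y, z axes, in that order (R = Rz(yaw) Ry(pitch) Rx(roll)).
In Python, from plant import get_state, snapshot, camera_params, sign_off, tcp_to_grasp gives the robot as it stands.
- The arm moves only by the tool send_rows, never from a script. Its arguments are lists of equal length, an entry for each row: "travel": the shift along the tool's x, y, z in cm, a list of three; "yaw": the turn about the tool's z in rad; "fingers": the closure in counts, from 0 (fully open) to 255 (shut). A call has 1 to 20 rows; each row is the pose to reach, as a shift and turn from the pose measured when the call began, along the tool's axes at that moment; what a row does not reach only later rows make up. A row lasts 1/12 s, in which the tool goes at most 41.7 mm and 7.16 degrees, less where a joint would pass 70% of its speed; a pose out of reach is approached as far as the arm can. A call with a gripper value outside its range is refused whole. The fingers move at their own pace and stop on an object; the grip force is fixed at half the most. Time passes only in rows, so rows that repeat a pose let the fingers close. It gives the time, the measured TCP pose, the force and the opening at its end, in the units of the state.
- get_state(): the state, without advancing time (a new reading comes with each control period).
- snapshot(name): name is "scene" or "top"; returns the picture (384x512x3 uint8, blue, green, red); there is no depth.
- camera_params(name): a dict with "camera_matrix" (3x3 intrinsics, pixels), "position" and "orientation" of the camera in the world. Camera axes: x right, y down, z forward; pixel columns grow to the right and rows downward; lengths in m; the calibration is good to about 2 mm. A picture is of the moment at which its call begins. camera_params takes no time and is no camera call.
- sign_off(): hands the job in, once; it reports no verdict.
The state is a dict: "time_s": time; "qpos": joint angles; "joint_vel": joint speeds; "joint_efforts": joint torques, N m; "position": TCP position; "orientation": TCP orientation; "wrist_force": force on the tool from outside, world axes, zero at the start; "ft_torque": the same for the moment, N m; "grip_width": opening from 0.0 (shut) to 1.0 (fully open).
Only numpy, scipy, OpenCV 4.12 (cv2) and the standard library are available. Lean on these libraries where they do the work, as an engineer would, in place of code of your own. Each camera call takes 0.05 s, during which the arm holds its last target.

## Working session

There is one attempt and no reset: what is moved stays moved. The work goes in short steps, Python scripts to look and compute and a tool call to move; the robot and the scene stay as the last step left them, time stands still between calls to the robot, and variables do not carry over. Pictures are saved under pics/ and viewed, and the job is handed in when it is done.

Besides the shell and the picture viewer there is one more tool, called after "Call:" as name(argument=value, ...), one argument or row to a line, values as JSON. send_rows: Moves the arm, as the interface text tells. Its arguments: {"type":"object","properties":{"travel":{"type":"array","items":{"type":"array","items":{"type":"number"}}},"yaw":{"type":"array","items":{"type":"number"}},"fingers":{"type":"array","items":{"type":"number"}}},"required":["travel","yaw","fingers"]}

```bash
ls; mkdir -p pics; python3 - <<'E'
from plant import *
import cv2
for n in("scene","top"):
    im=snapshot(n); cv2.imwrite(f"pics/{n}0.png",im); print(n,camera_params(n))
print(get_state(), tcp_to_grasp)
E
```

```text
pics
scene {'camera_matrix': array([[481.93183286,   0.        , 259.46265439],
       [  0.        , 481.93183286, 193.55564658],
       [  0.        ,   0.        ,   1.        ]]), 'position': array([-0.00203726,  1.0684969 ,  0.62177571]), 'orientation': array([-2.01035526e+00,  7.05592248e-04, -2.69252679e+00])}
top {'camera_matrix': array([[404.72598323,   0.        , 254.47731662],
       [  0.        , 404.72598323, 189.43875013],
       [  0.        ,   0.        ,   1.        ]]), 'position': array([0.34391433, 0.06618039, 1.2483478 ]), 'orientation': array([-3.01699102, -0.012051  , -1.57592702])}
{'time_s': 0.1, 'qpos': array([ 1.06861702e+00,  3.13406588e-01,  1.49834676e+00,  7.13141639e-06,
        1.33101336e+00, -2.23392432e-01]), 'joint_vel': array([ 0.00152365, -0.00077263, -0.00231479,  0.00116236, -0.00016075,
       -0.00023727]), 'joint_efforts': array([ 2.16846798e-03, -4.12901974e+01, -2.60137635e+01, -2.11950555e-04,
        3.07142269e-03,  1.76769959e-05]), 'position': array([0.14441008, 0.50459843, 0.30339124]), 'orientation': array([-3.14044930e+00, -2.66852598e-04,  2.86280393e+00]), 'wrist_force': array([-0.49940214, -0.22466011, -0.78720236]), 'ft_torque': array([-0.00825055, -0.05877848, -0.00581916]), 'grip_width': 1.0012332353657705} 0.0539
```

View pics/scene0.png

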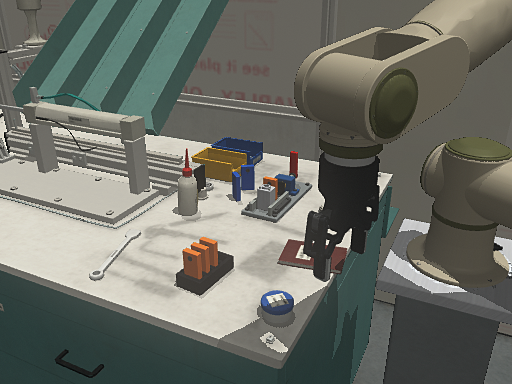

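View pics/top0.png

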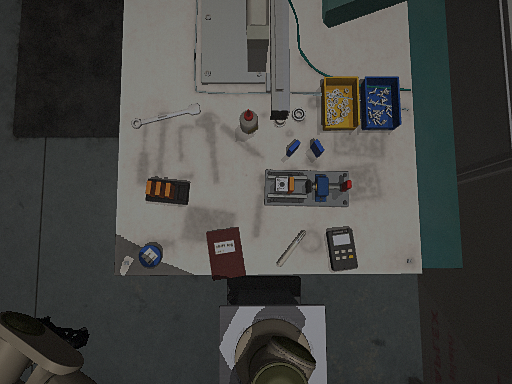

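```bash
python3 - <<'E'
import cv2,numpy as np
t=cv2.imread("pics/top0.png");s=cv2.imread("pics/scene0.png")
g=lambda a:np.clip(a.astype(float)*1.6,0,255).astype(np.uint8)
a=cv2.resize(g(t[155:220,130:210]),None,fx=5,fy=5,interpolation=2)
b=cv2.resize(g(t[155:220,255:365]),None,fx=5,fy=5,interpolation=2)
cv2.imwrite("pics/c1.png",cv2.resize(b,None,fx=1.4,fy=1.4));cv2.imwrite("pics/c2.png",a)
cv2.imwrite("pics/c3.png",cv2.resize(g(s[140:225,225:325]),None,fx=7,fy=7,interpolation=2)); cv2.imwrite("pics/c4.png",cv2.resize(g(s[225:300,165:245]),None,fx=7,fy=7,interpolation=2))
E
```

```text
(no output)
```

View pics/c1.png

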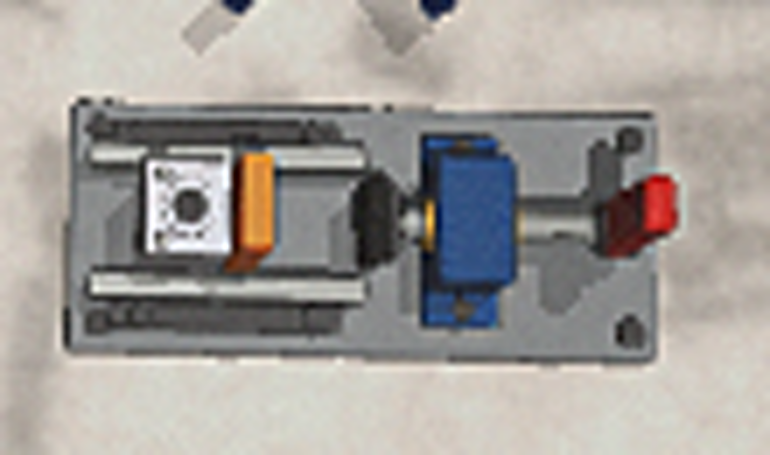

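View pics/c2.png

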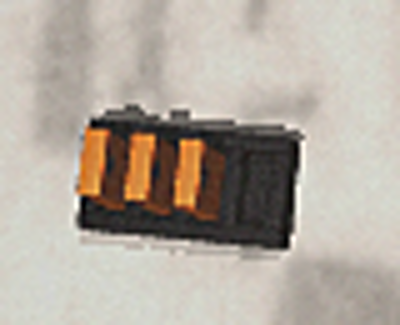

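View pics/c3.png

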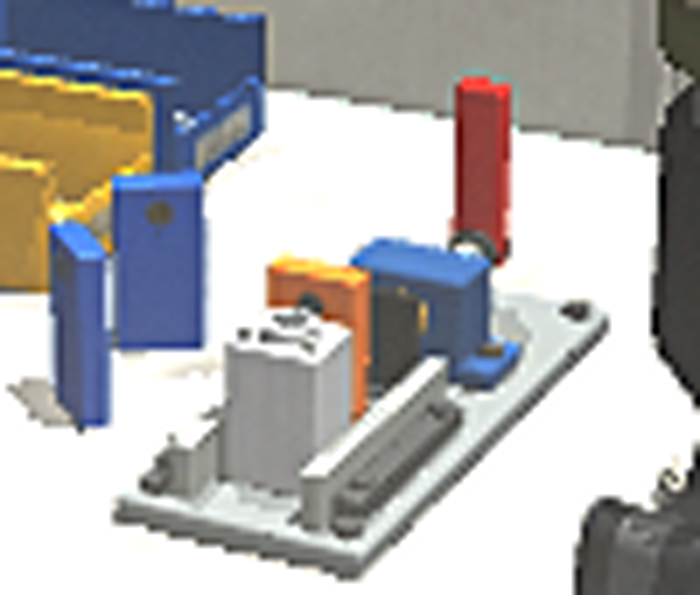

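View pics/c4.png

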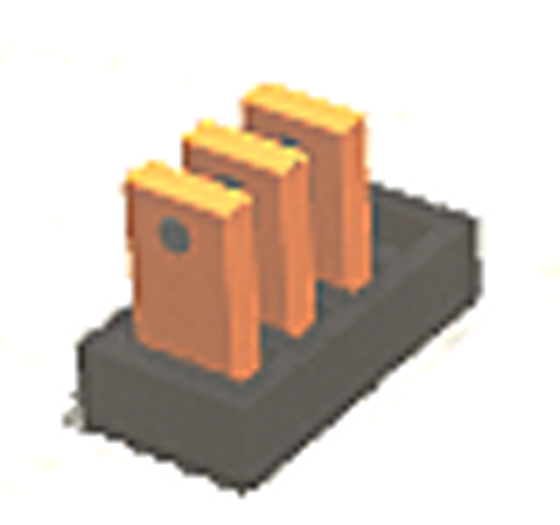

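```bash
cat > h.py <<'E'
import numpy as np,cv2
from scipy.spatial.transform import Rotation as Ro
from plant import *
def cam(n):
    c=camera_params(n);return c['camera_matrix'],c['position'],Ro.from_euler('xyz',c['orientation']).as_matrix()
def ray(n,uv,z):
    K,p,R=cam(n);uv=np.atleast_2d(uv).astype(float)
    d=np.c_[uv,np.ones(len(uv))]@np.linalg.inv(K).T@R.T
    return p+d*((z-p[2])/d[:,2])[:,None]
def proj(n,P):
    K,p,R=cam(n);q=(np.atleast_2d(P)-p)@R@K.T;return q[:,:2]/q[:,2:]
def rect(n,mask,z,off=(0,0)):
    m=cv2.resize(mask,None,fx=1,fy=1)
    out=[]
    for c in cv2.findContours(m,cv2.RETR_EXTERNAL,cv2.CHAIN_APPROX_NONE)[0]:
        if cv2.contourArea(c)<0.5*OS**2*10: continue
        px=(c[:,0]+0.5)/OS-0.5+np.array(off)
        w=ray(n,px,z)[:,:2]
        (cx,cy),(a,b),t=cv2.minAreaRect((w*1000).astype(np.float32))
        out.append((cx,cy,a,b,t))
    return out
OS=8
E
python3 - <<'E'
from h import *
t=cv2.imread("pics/top0.png")
def up(x0,x1,y0,y1): 
    return cv2.resize(t[y0:y1,x0:x1],None,fx=OS,fy=OS,interpolation=cv2.INTER_CUBIC),(x0,y0)
def msk(r,lo,hi):
    i,o=up(*r);h=cv2.cvtColor(i,cv2.COLOR_BGR2HSV);return cv2.inRange(h,lo,hi),o
for nm,r,z in(("rack",(140,200,170,210),.088),("gap",(280,300,170,200),.092)):
  i,_=up(*r); print(nm,[ (i[...,2].max())])
  for v in(120,140,160):
    m,o=msk(r,(5,120,v),(22,255,255))
    print(v); [print(' ',np.round(q,1)) for q in rect("top",m,z,o)]
r=(330,365,170,200)
for v in(90,110,140):
    i,o=up(*r); m=((i[...,2].astype(int)>v)&(i[...,1]<80)).astype(np.uint8)*255
    print('handle',v,[np.round(q,1) for q in rect("top",m,.118,o)])
# plate: non-bright
i,o=up(250,365,160,215); g=cv2.cvtColor(i,cv2.COLOR_BGR2GRAY); print(i[::40,::60].mean(2).astype(int))
i,o=up(280,325,165,215)
for v in(100,130,150):
    m=(cv2.cvtColor(i,cv2.COLOR_BGR2GRAY)>v).astype(np.uint8)*255
    print('rail',v,[np.round(q,1) for q in rect("top",m,.037,o)])
i,o=up(310,345,165,210);h=cv2.cvtColor(i,cv2.COLOR_BGR2HSV)
E
```

```text
rack [np.uint8(183)]
120
  [490.5 303.1  12.9  39.3  84.2]
  [494.4 331.1  12.9  37.8  84.3]
  [497.6 358.5  13.7  38.3  84.3]
140
  [479.6 304.8   9.4  15.9  89.3]
  [496.5 302.   10.8  25.8  89.8]
  [503.9 356.4  11.2  22.2  89.8]
160
gap [np.uint8(168)]
120
  [506.6 -55.4  11.2  38.8  88.4]
140
  [507.1 -55.4   9.4  36.2  89.1]
160
handle 90 [array([ 501.2, -216.1,   13.1,   24. ,   86.7])]
handle 110 [array([ 500.9, -215.5,   10.6,   20.4,   86.5])]
handle 140 []
[[130 126 128 131 132 132 128 126  91 119 127 125 128 128 125 118]
 [130 125 131 128 128 127 124 126  99 102 127 120 121 120 115 115]
 [132 128 107  81  99  78  69  75  80 131 132 119 125 120 113 108]
 [128 127  71  51  33  33  30  40  86  46  52  87  76  93 102  99]
 [129 118  83  64 105 146  26  39  48  28  53  88  43  74 108 109]
 [127 124  82  69  75 105  79  90  27  18  53  47  22  52 104 118]
 [129 125  67  74 162 153  88  69  25  26  56  63  29  74 107 103]
 [128 118  70 121  98  70  86  73  89  25  40  67  75  83 103 117]
 [127 112  52  58  56  52  55  51  86  54  50  89  85  86 103 114]
 [128 108  74  77  66  63  63  65  77  81  83  89  87  92 124 127]
 [128 107 128 127 131 128 131 128 129 128 128 126 127 129 127 126]]
rail 100 [array([432.9, -91.6, 135.2,  26.7,  89.7]), array([475.5, -65.2,  81.1,   7.6,  89.1]), array([516.3, -81.5,  50.9,  40.9,  89.8]), array([514.5, -37.1,  23.9,  45.8,  89.3]), array([562.1, -94.2, 137. ,  18.5,  89.8])]
rail 130 [array([ 424.6, -149.4,   18.8,   10.8,   88.5]), array([432.5, -91.6, 135.2,  25.9,  89.7]), array([512. , -36.7,  23.1,  38.6,  89.3]), array([ 559.1, -100.5,   40.7,    3.7,   89. ])]
rail 150 []
```

```bash
python3 - <<'E'
from h import *
t=cv2.imread("pics/top0.png")
for nm,(x0,x1,y0,y1),zs in(("plate",(255,360,160,215),(.0,.012)),("rack",(138,200,165,212),(0.,.032))):
  i=cv2.resize(t[y0:y1,x0:x1],None,fx=OS,fy=OS,interpolation=cv2.INTER_CUBIC)
  g=cv2.cvtColor(i,cv2.COLOR_BGR2GRAY);h=cv2.cvtColor(i,cv2.COLOR_BGR2HSV)
  for v in(95,105):
    m=(g<v).astype(np.uint8)*255
    m=cv2.morphologyEx(m,cv2.MORPH_CLOSE,np.ones((41,41)));m=cv2.morphologyEx(m,cv2.MORPH_OPEN,np.ones((121,121)))
    for z in zs: print(nm,v,z,[np.round(q,1) for q in rect("top",m,z,(x0,y0))if q[2]*q[3]>3000])
# rail bright band, subpixel: column-wise scan rows for bright runs
x0,x1,y0,y1=264,312,170,204
g=t[y0:y1,x0:x1].max(2).astype(int)
for c in range(4,46,4): print(x0+c,g[:,c])
E
```

```text
plate 95 0.0 [array([ 505.3, -110.3,  265.5,  115.7,   88.4])]
plate 95 0.012 [array([ 503.7, -108.6,  263. ,  114.6,   88.4])]
plate 105 0.0 [array([ 505.1, -127. ,  302.2,  116.8,   88.9])]
plate 105 0.012 [array([ 503.5, -125.2,  299.3,  115.7,   88.9])]
rack 95 0.0 [array([499. , 321.4, 133.8,  83.6,  89.8])]
rack 95 0.032 [array([495. , 314.8, 130.3,  81.4,  89.8])]
rack 105 0.0 [array([518.2, 334.8, 160.9, 122.6,  89.8])]
rack 105 0.032 [array([513.7, 327.9, 156.8, 119.4,  89.8])]
268 [ 85  58  45  45  35  65 107 115  38  58  72  91  88  87  87  91  89  88
  89  87  89  92  87  41 119 126 139  29  77  47  47  52  46  94]
272 [ 75  93  44  56  52  63 118 130  42  51  75  72  93  92  71  72  73  71
  73  74  75  76  78  33 118 118 135  27  54  57  59  37  78  93]
276 [ 86  94  40  52  50  40  60  62 157 153 151 152 152 147 149 155 157 158
 164 165 168  57  54  40  84  93 137  33  51  41  43  42  79  91]
280 [ 83  94  34  53  51  39 123  55 142 146 102 149  85  35  42  43  84 151
  84 151 152  48  53  32  61 122 132  42  39  53  54  48  60  93]
284 [ 58  96  36  49  51  38 127  49
[... 264 characters left out ...]
39  56  52  27  64 145 135 135 133 135 135 132 134 133 136 134
 135 139 114  63  79  49  47 117 122  70  29  51  56  50  37  92]
296 [ 48 102  35  49  52  33 111 111 119  28  63  75  93  89  88  88  89  92
  90  93  90  91  93  48  43 120 116  90  31  50  54  52  42  96]
300 [ 44  95  69  43  52  49 102 109 123  26  63  75  92  89  89  89  90  90
  89  90  89  91  94  43  46 114 115 112  24  52  56  49  44  98]
304 [ 38  90  90  91  95  45 107 109 124  26  58  76 100 100  79  75  79  78
  77  77  75  75  77  72  28 112 112 118  36  75  95  94  89  85]
308 [110  89  89  90  90  90  89  91  95  50  23  27  29  31  35  28  26  33
  31  28  29  31  18  62 100  93  91  86  87  89  88  89  86  88]
```

```bash
cat >> h.py <<'E'
def go(target,yaw=None):
    s=get_state();R=Ro.from_euler('xyz',s['orientation']).as_matrix()
    y=s['orientation'][2]
    print('shift cm',np.round(R.T@(np.array(target)-s['position'])*100,2),'turn',None if yaw is None else round(-((yaw-y+np.pi)%(2*np.pi)-np.pi),3), 'pos',np.round(s['position'],4),'ori',np.round(s['orientation'],4),'F',np.round(s['wrist_force'],1),'w',round(s['grip_width'],3),'t',round(s['time_s'],2))
E
python3 - <<'E'
from h import *
go((.4901,.2996,.22),np.pi/2-.115)
# rails mid at col 276,300
for c,r in((276,176.6),(300,177),(276,195.3),(300,196)): print(c,r,ray("top",(c,r),.037))
E
```

```text
shift cm [-38.88 -10.19   8.34] turn 1.407 pos [0.1444 0.5046 0.3034] ori [-3.1404e+00 -3.0000e-04  2.8628e+00] F [-0.5 -0.2 -0.8] w 1.001 t 0.1
276 176.6 [[ 0.53454689 -0.01462901  0.037     ]]
300 177 [[ 0.53308425 -0.08744512  0.037     ]]
276 195.3 [[ 0.47753727 -0.01395944  0.037     ]]
300 196 [[ 0.47513948 -0.0863366   0.037     ]]
```

Call:
send_rows(
  travel=[
    [-38.9, -10.2, 8.3],
    [-38.9, -10.2, 8.3],
    [-38.9, -10.2, 8.3],
    [-38.9, -10.2, 8.3],
    [-38.9, -10.2, 8.3],
    [-38.9, -10.2, 8.3],
    [-38.9, -10.2, 8.3],
    [-38.9, -10.2, 8.3],
    [-38.9, -10.2, 8.3],
    [-38.9, -10.2, 8.3],
    [-38.9, -10.2, 8.3],
    [-38.9, -10.2, 8.3],
    [-38.9, -10.2, 8.3],
    [-38.9, -10.2, 8.3],
  ],
  yaw=[1.407, 1.407, 1.407, 1.407, 1.407, 1.407, 1.407, 1.407, 1.407, 1.407, 1.407, 1.407, 1.407, 1.407],
  fingers=[0, 0, 0, 0, 0, 0, 0, 0, 0, 0, 0, 0, 0, 0],
)

```text
time_s: 1.27
position: [0.4901, 0.2994, 0.2201]
orientation: [-3.141, 0.001, 1.457]
wrist_force: [0.1, 0.2, -0.8]
grip_width: 1.004
```

```bash
python3 - <<'E'
from h import *
cv2.imwrite("pics/t1.png",np.clip(cv2.resize(snapshot("scene")[150:310,130:330],None,fx=4,fy=3.75)*1.3,0,255).astype(np.uint8))
go((.4901,.2996,.116),np.pi/2-.115)
E
```

```text
shift cm [2.000e-02 1.000e-02 1.043e+01] turn 0.002 pos [0.49   0.2996 0.2203] ori [-3.1409e+00  1.2000e-03  1.4577e+00] F [-0.2  0.7 -0.1] w 1.0 t 1.32
```

View pics/t1.png

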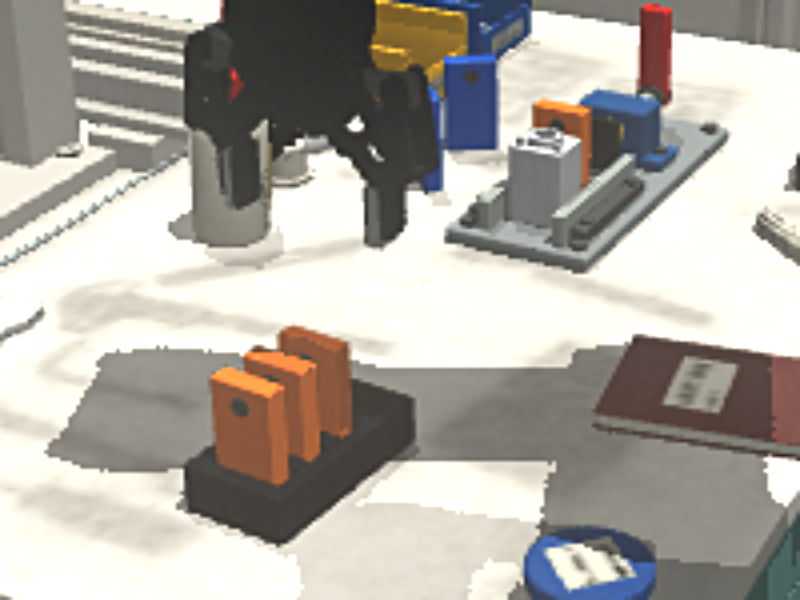

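The picture shows the open gripper (finger tips near (240,200) and (385,240)) above the rack. The jaws run across the spacers' width, so I'm going down to grasp.

Call:
send_rows(
  travel=[
    [0, 0, 4],
    [0, 0, 8],
    [0, 0, 10.4],
    [0, 0, 10.4],
    [0, 0, 10.4],
    [0, 0, 10.4],
    [0, 0, 10.4],
    [0, 0, 10.4],
    [0, 0, 10.4],
    [0, 0, 10.4],
    [0, 0, 10.4],
    [0, 0, 10.4],
  ],
  yaw=[0, 0, 0, 0, 0, 0, 0, 0, 0, 0, 0, 0],
  fingers=[0, 0, 0, 0, 255, 255, 255, 255, 255, 255, 255, 255],
)

```text
time_s: 2.32
position: [0.4907, 0.2998, 0.1183]
orientation: [3.139, -0.0, 1.458]
wrist_force: [-0.9, 0.2, 6.8]
grip_width: 0.459
```

```bash
python3 - <<'E'
from h import *
cv2.imwrite("pics/t2.png",np.clip(cv2.resize(snapshot("scene")[150:310,130:330],None,fx=4,fy=3.75)*1.3,0,255).astype(np.uint8))
go((.4901,.2996,.116),np.pi/2-.115)
E
```

```text
shift cm [-0.02 -0.05  0.23] turn 0.002 pos [0.4907 0.2998 0.1183] ori [ 3.1393e+00 -4.0000e-04  1.4580e+00] F [-0.5  0.3  6.5] w 0.458 t 2.37
```

View pics/t2.png

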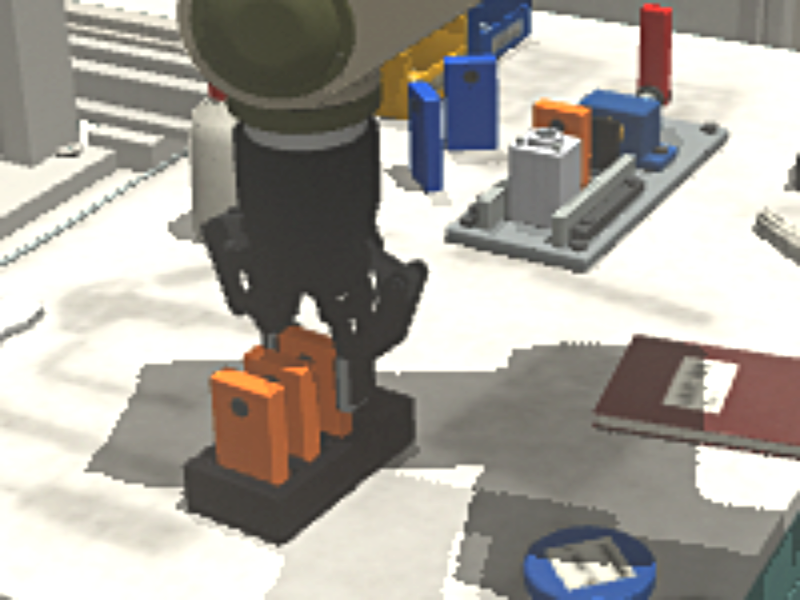

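Call:
send_rows(
  travel=[
    [0, 0, -4],
    [0, 0, -8],
    [0, 0, -11.2],
    [0, 0, -11.2],
    [0, 0, -11.2],
  ],
  yaw=[0, 0, 0, 0, 0],
  fingers=[255, 255, 255, 255, 255],
)

```text
time_s: 2.78
position: [0.4908, 0.3, 0.2327]
orientation: [3.135, -0.003, 1.458]
wrist_force: [-0.4, 0.5, -1.3]
grip_width: 0.459
```

```bash
python3 - <<'E'
from h import *
go((.5052,-.0764,.22),np.pi/2-.031)
E
```

```text
shift cm [-37.24   5.66   1.22] turn -0.082 pos [0.4908 0.3    0.2327] ori [ 3.1350e+00 -2.5000e-03  1.4581e+00] F [-0.4  0.5 -1.3] w 0.459 t 2.78
```

Call:
send_rows(
  travel=[
    [-37.2, 5.7, 1.2],
    [-37.2, 5.7, 1.2],
    [-37.2, 5.7, 1.2],
    [-37.2, 5.7, 1.2],
    [-37.2, 5.7, 1.2],
    [-37.2, 5.7, 1.2],
    [-37.2, 5.7, 1.2],
    [-37.2, 5.7, 1.2],
    [-37.2, 5.7, 1.2],
    [-37.2, 5.7, 1.2],
    [-37.2, 5.7, 1.2],
    [-37.2, 5.7, 1.2],
  ],
  yaw=[-0.082, -0.082, -0.082, -0.082, -0.082, -0.082, -0.082, -0.082, -0.082, -0.082, -0.082, -0.082],
  fingers=[255, 255, 255, 255, 255, 255, 255, 255, 255, 255, 255, 255],
)

```text
time_s: 3.78
position: [0.5053, -0.0757, 0.2193]
orientation: [3.137, -0.003, 1.54]
wrist_force: [0.5, 0.3, -0.8]
grip_width: 0.46
```

```bash
python3 - <<'E'
from h import *
im=snapshot("scene");cv2.imwrite("pics/s3raw.png",im)
cv2.imwrite("pics/t3.png",np.clip(cv2.resize(im[90:220,220:340],None,fx=6,fy=4.6*1.0)*1.3,0,255).astype(np.uint8))
cv2.imwrite("pics/t3t.png",np.clip(cv2.resize(snapshot("top")[150:225,255:365],None,fx=7,fy=7)*1.6,0,255).astype(np.uint8))
go((.5052,-.0764,.124),np.pi/2-.031)
E
```

```text
shift cm [-0.18 -0.08  9.57] turn 0.002 pos [ 0.5055 -0.0749  0.2197] ori [ 3.1358e+00 -2.5000e-03  1.5417e+00] F [ 0.1 -0.  -0.4] w 0.459 t 3.88
```

View pics/t3.png

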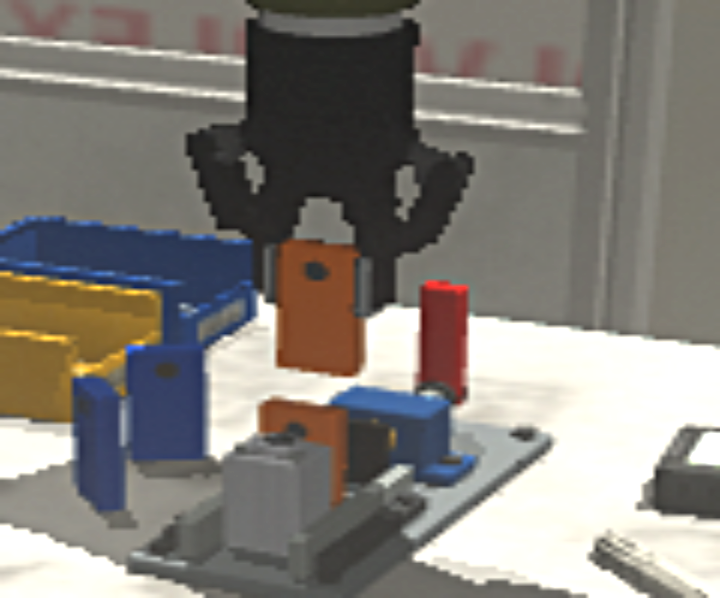

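View pics/t3t.png

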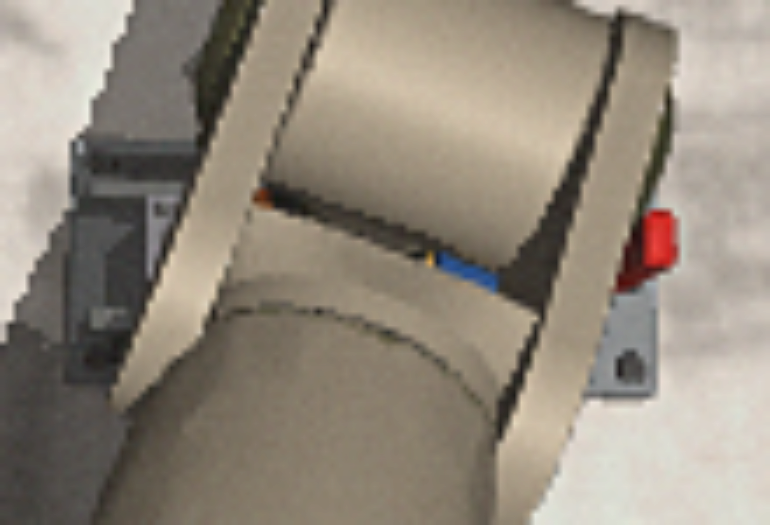

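```bash
python3 - <<'E'
from h import *
im=cv2.imread("pics/s3raw.png")
def corners(x0,x1,y0,y1):
    i=cv2.resize(im[y0:y1,x0:x1],None,fx=OS,fy=OS,interpolation=2);h=cv2.cvtColor(i,cv2.COLOR_BGR2HSV)
    m=cv2.inRange(h,(3,120,70),(22,255,255));c=max(cv2.findContours(m,0,1)[0],key=cv2.contourArea)
    a=cv2.approxPolyDP(c,12,True)[:,0];return (a+.5)/OS-.5+[x0,y0]
A=corners(262,284,140,174);B=corners(260,282,176,205)
print(A.round(1).tolist());print(B.round(1).tolist())
p=(.5055,-.0749)
for n,P in(("held exp",[(.4855,-.0644+.0006,.1095),(.5255,-.0644-.0006,.1095),(.4855,-.0638,.1895),(.5255,-.065,.1895)]),("s0 exp",[(.4867,-.0478,.092),(.5267,-.049,.092),(.4867,-.0618,.092)])):
    print(n,proj("scene",P).round(1).tolist())
E
```

```text
[[268.1, 141.4], [265.8, 146.1], [265.7, 168.8], [278.3, 171.2], [280.1, 167.9], [278.1, 156.8], [279.4, 144.8]]
[[263.9, 176.9], [263.2, 183.4], [268.7, 181.1], [270.7, 185.3], [275.2, 186.9], [275.7, 199.2], [277.1, 178.9]]
held exp [[278.5, 171.6], [265.6, 169.1], [279.0, 144.2], [265.7, 142.0]]
s0 exp [[275.7, 179.5], [262.8, 176.8], [277.7, 177.6]]
```

```bash
python3 - <<'E'
from h import *
go((.5047,-.078,.160),np.pi/2-.031)
E
```

```text
shift cm [-0.33 -0.1   5.97] turn 0.002 pos [ 0.5055 -0.0749  0.2197] ori [ 3.1358e+00 -2.5000e-03  1.5417e+00] F [ 0.1 -0.  -0.4] w 0.459 t 3.88
```

Call:
send_rows(
  travel=[
    [-0.3, -0.1, 2],
    [-0.3, -0.1, 4],
    [-0.3, -0.1, 6],
    [-0.3, -0.1, 6],
    [-0.3, -0.1, 6],
  ],
  yaw=[0, 0, 0, 0, 0],
  fingers=[255, 255, 255, 255, 255],
)

```text
time_s: 4.3
position: [0.5046, -0.0767, 0.1596]
orientation: [3.137, -0.003, 1.543]
wrist_force: [1.0, -0.4, -1.4]
grip_width: 0.458
```

```bash
python3 - <<'E'
from h import *
im=snapshot("scene");cv2.imwrite("pics/s4raw.png",im)
cv2.imwrite("pics/t4.png",np.clip(cv2.resize(im[130:220,240:320],None,fx=8,fy=6.6,interpolation=2)*1.6,0,255).astype(np.uint8))
go((.5047,-.078,.124),np.pi/2-.031)
E
```

```text
shift cm [-0.11 -0.06  3.65] turn 0.003 pos [ 0.5051 -0.077   0.1605] ori [ 3.1352e+00 -2.3000e-03  1.5430e+00] F [-0.6  0.4  0.1] w 0.462 t 4.35
```

View pics/t4.png

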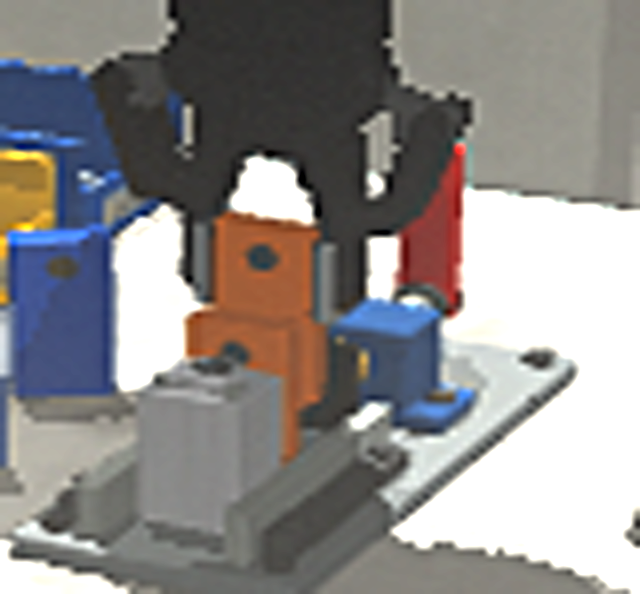

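Call:
send_rows(
  travel=[
    [-0.1, 0, 1.2],
    [-0.1, 0, 2.4],
    [-0.1, 0, 3],
    [-0.1, 0, 3.4],
    [-0.1, 0, 3.4],
  ],
  yaw=[0, 0, 0, 0, 0],
  fingers=[255, 255, 255, 255, 255],
)

```text
time_s: 4.77
position: [0.5054, -0.0778, 0.1267]
orientation: [3.135, -0.002, 1.543]
wrist_force: [0.1, -0.4, -0.2]
grip_width: 0.459
```

```bash
python3 - <<'E'
from h import *
go((.5047,-.078,.122),np.pi/2-.031)
E
```

```text
shift cm [-0.02 -0.07  0.47] turn 0.003 pos [ 0.5054 -0.0778  0.1267] ori [ 3.1352e+00 -2.3000e-03  1.5433e+00] F [ 0.1 -0.4 -0.2] w 0.459 t 4.77
```

Inside the rails with no contact force; going down slowly to the floor.

Call:
send_rows(
  travel=[
    [0, 0, 0.2],
    [0, 0, 0.35],
    [0, 0, 0.45],
    [0, 0, 0.5],
    [0, 0, 0.5],
  ],
  yaw=[0, 0, 0, 0, 0],
  fingers=[255, 255, 255, 255, 255],
)

```text
time_s: 5.18
position: [0.5056, -0.0779, 0.1224]
orientation: [3.134, -0.002, 1.543]
wrist_force: [-2.6, 1.2, 5.9]
grip_width: 0.462
```

Call:
send_rows(
  travel=[
    [0.1, 0, -0.05],
    [0.2, 0, -0.05],
    [0.3, 0, -0.05],
    [0.4, 0, -0.05],
    [0.4, 0, -0.05],
  ],
  yaw=[0, 0, 0, 0, 0],
  fingers=[255, 255, 255, 255, 255],
)

```text
time_s: 5.6
position: [0.5057, -0.0736, 0.1228]
orientation: [3.135, -0.002, 1.544]
wrist_force: [-0.2, -0.6, 0.6]
grip_width: 0.46
```

Call:
send_rows(
  travel=[
    [0, 0, 0],
    [0, 0, 0],
    [0, 0, 0],
    [0, 0, 0],
    [0, 0, -3],
    [0, 0, -6],
    [0, 0, -10],
    [0, 0, -12],
    [0, 0, -12],
  ],
  yaw=[0, 0, 0, 0, 0, 0, 0, 0, 0],
  fingers=[0, 0, 0, 0, 0, 0, 0, 0, 0],
)

```text
time_s: 6.35
position: [0.5061, -0.0743, 0.2475]
orientation: [3.127, 0.001, 1.544]
wrist_force: [-0.1, -0.6, 1.2]
grip_width: 1.0
```

```bash
python3 - <<'E'
from h import *
im=snapshot("scene");cv2.imwrite("pics/s5raw.png",im)
cv2.imwrite("pics/t5.png",np.clip(cv2.resize(im[130:220,240:320],None,fx=8,fy=6.6,interpolation=2)*1.6,0,255).astype(np.uint8))
# spacer 2: (494.4,331.1); offset -3.5 along rack y
go((.4944-.0004,.3311-.0035,.22),np.pi/2-.115)
E
```

```text
shift cm [40.12 -2.26  2.47] turn 0.088 pos [ 0.5054 -0.0741  0.2448] ori [ 3.1304e+00 -6.0000e-04  1.5435e+00] F [-0.3  0.8 -0.8] w 1.001 t 6.4
```

View pics/t5.png

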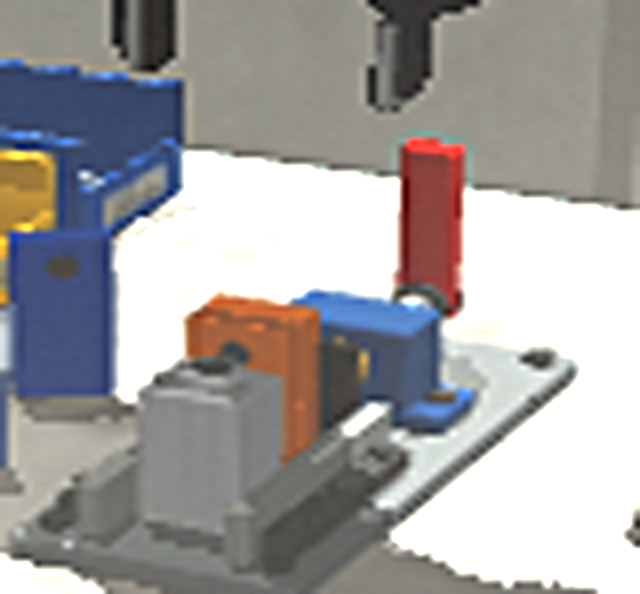

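Call:
send_rows(
  travel=[
    [40.1, -2.3, 2.5],
    [40.1, -2.3, 2.5],
    [40.1, -2.3, 2.5],
    [40.1, -2.3, 2.5],
    [40.1, -2.3, 2.5],
    [40.1, -2.3, 2.5],
    [40.1, -2.3, 2.5],
    [40.1, -2.3, 2.5],
    [40.1, -2.3, 2.5],
    [40.1, -2.3, 2.5],
    [40.1, -2.3, 2.5],
    [40.1, -2.3, 2.5],
    [40.1, -2.3, 2.5],
  ],
  yaw=[0.088, 0.088, 0.088, 0.088, 0.088, 0.088, 0.088, 0.088, 0.088, 0.088, 0.088, 0.088, 0.088],
  fingers=[0, 0, 0, 0, 0, 0, 0, 0, 0, 0, 0, 0, 0],
)

```text
time_s: 7.48
position: [0.4934, 0.3268, 0.2186]
orientation: [3.132, -0.0, 1.455]
wrist_force: [0.8, -0.4, -0.4]
grip_width: 1.001
```

```bash
python3 - <<'E'
from h import *
go((.4940,.3276,.116),np.pi/2-.115)
t=snapshot("top");cv2.imwrite("pics/top6.png",t)
cv2.imwrite("pics/t6.png",np.clip(cv2.resize(t[155:220,255:365],None,fx=7,fy=7,interpolation=2)*1.6,0,255).astype(np.uint8))
E
```

```text
shift cm [ 0.08 -0.04 10.26] turn -0.0 pos [0.4934 0.3268 0.2186] ori [ 3.1323e+00 -4.0000e-04  1.4554e+00] F [ 0.8 -0.4 -0.4] w 1.001 t 7.48
```

View pics/t6.png

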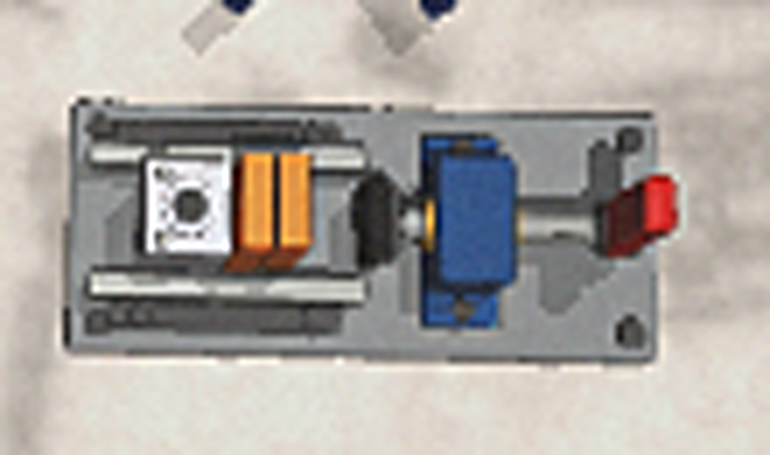

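Call:
send_rows(
  travel=[
    [0.1, 0, 4],
    [0.1, 0, 8],
    [0.1, 0, 10.3],
    [0.1, 0, 10.3],
    [0.1, 0, 10.3],
    [0.1, 0, 10.3],
    [0.1, 0, 10.3],
    [0.1, 0, 10.3],
    [0.1, 0, 10.3],
    [0.1, 0, 10.3],
    [0.1, 0, 10.3],
  ],
  yaw=[0, 0, 0, 0, 0, 0, 0, 0, 0, 0, 0],
  fingers=[0, 0, 0, 0, 255, 255, 255, 255, 255, 255, 255],
)

```text
time_s: 8.45
position: [0.4954, 0.3276, 0.118]
orientation: [3.129, -0.002, 1.455]
wrist_force: [-1.1, -1.7, 6.1]
grip_width: 0.458
```

Call:
send_rows(
  travel=[
    [0, 0, -4],
    [0, 0, -8],
    [0, 0, -11.2],
    [0, 0, -11.2],
    [0, 0, -11.2],
  ],
  yaw=[0, 0, 0, 0, 0],
  fingers=[255, 255, 255, 255, 255],
)

```text
time_s: 8.87
position: [0.4943, 0.3277, 0.2325]
orientation: [3.125, -0.004, 1.455]
wrist_force: [-0.3, 0.6, -1.9]
grip_width: 0.461
```

```bash
python3 - <<'E'
from h import *
im=snapshot("scene");cv2.imwrite("pics/s7raw.png",im)
cv2.imwrite("pics/t7.png",np.clip(cv2.resize(im[150:310,130:330],None,fx=4,fy=3.75)*1.3,0,255).astype(np.uint8))
go((.505,-.093,.222),np.pi/2-.030)
E
```

```text
shift cm [-41.64   5.97   0.82] turn -0.086 pos [0.4938 0.3275 0.2304] ori [ 3.1282e+00 -2.5000e-03  1.4547e+00] F [ 0.6 -0.7 -1.6] w 0.465 t 8.92
```

View pics/t7.png

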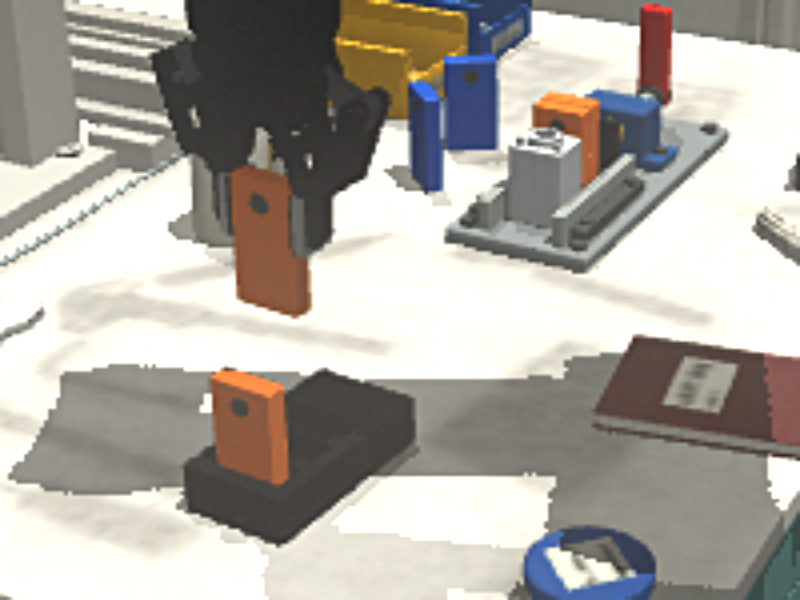

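The second spacer is held upright at about (270,240), and one spare stays in the rack at (250,425). Carrying it over.

Call:
send_rows(
  travel=[
    [-41.6, 6, 0.8],
    [-41.6, 6, 0.8],
    [-41.6, 6, 0.8],
    [-41.6, 6, 0.8],
    [-41.6, 6, 0.8],
    [-41.6, 6, 0.8],
    [-41.6, 6, 0.8],
    [-41.6, 6, 0.8],
    [-41.6, 6, 0.8],
    [-41.6, 6, 0.8],
    [-41.6, 6, 0.8],
    [-41.6, 6, 0.8],
    [-41.6, 6, 0.8],
    [-41.6, 6, 0.8],
  ],
  yaw=[-0.086, -0.086, -0.086, -0.086, -0.086, -0.086, -0.086, -0.086, -0.086, -0.086, -0.086, -0.086, -0.086, -0.086],
  fingers=[255, 255, 255, 255, 255, 255, 255, 255, 255, 255, 255, 255, 255, 255],
)

```text
time_s: 10.08
position: [0.5051, -0.0914, 0.2216]
orientation: [3.129, -0.002, 1.542]
wrist_force: [0.8, -0.8, -0.4]
grip_width: 0.456
```

```bash
python3 - <<'E'
from h import *
go((.505,-.093,.145),np.pi/2-.030)
E
```

```text
shift cm [-0.18 -0.1   7.66] turn 0.001 pos [ 0.5051 -0.0914  0.2216] ori [ 3.1293e+00 -2.1000e-03  1.5420e+00] F [ 0.8 -0.8 -0.4] w 0.456 t 10.08
```

Call:
send_rows(
  travel=[
    [-0.2, 0, 1],
    [-0.2, -0.1, 3],
    [-0.2, -0.1, 5],
    [-0.2, -0.1, 7],
    [-0.2, -0.1, 8.5],
    [-0.2, -0.1, 9.3],
    [-0.2, -0.1, 9.3],
    [-0.2, -0.1, 9.3],
  ],
  yaw=[0, 0, 0, 0, 0, 0, 0, 0],
  fingers=[255, 255, 255, 255, 255, 255, 255, 255],
)

```text
time_s: 10.75
position: [0.5053, -0.0927, 0.1286]
orientation: [3.13, -0.002, 1.543]
wrist_force: [-0.5, -0.5, -0.5]
grip_width: 0.456
```

```bash
python3 - <<'E'
from h import *
im=snapshot("scene")
cv2.imwrite("pics/t8.png",np.clip(cv2.resize(im[130:220,240:320],None,fx=8,fy=6.6,interpolation=2)*1.6,0,255).astype(np.uint8))
go((.505,-.093,.1223),np.pi/2-.030)
E
```

```text
shift cm [-0.01 -0.06  0.69] turn 0.002 pos [ 0.5055 -0.0929  0.1292] ori [ 3.1283e+00 -1.7000e-03  1.5427e+00] F [ 0.2 -0.4  0.4] w 0.464 t 10.8
```

View pics/t8.png

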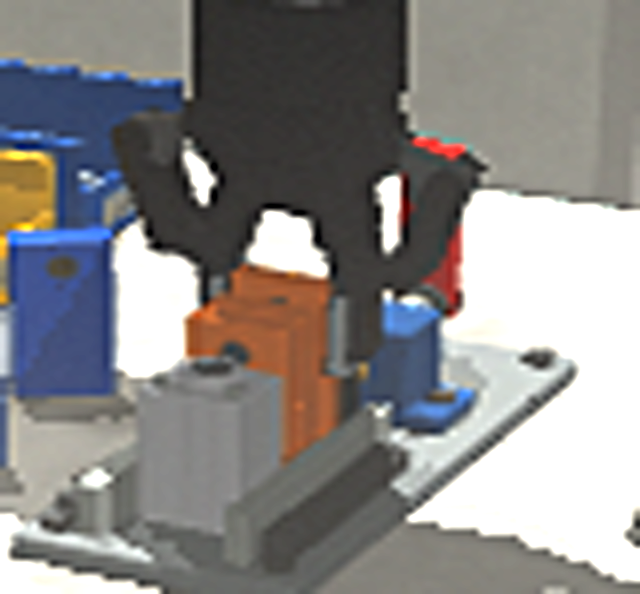

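The third spacer is in the gap behind the other two, still about 6 mm above the floor. Now I'll set it down and nudge it towards the stack.

Call:
send_rows(
  travel=[
    [0, 0, 0.3],
    [0, 0, 0.5],
    [0, 0, 0.65],
    [0, 0, 0.75],
    [0, 0, 0.75],
    [0.1, 0, 0.68],
    [0.2, 0, 0.68],
    [0.3, 0, 0.68],
    [0.4, 0, 0.68],
    [0.4, 0, 0.68],
  ],
  yaw=[0, 0, 0, 0, 0, 0, 0, 0, 0, 0],
  fingers=[255, 255, 255, 255, 255, 255, 255, 255, 255, 255],
)

```text
time_s: 11.63
position: [0.5057, -0.0887, 0.1223]
orientation: [3.128, -0.002, 1.543]
wrist_force: [-0.1, 1.3, -1.4]
grip_width: 0.456
```

Call:
send_rows(
  travel=[
    [0, 0, 0],
    [0, 0, 0],
    [0, 0, 0],
    [0, 0, 0],
    [0, 0, -3],
    [0, 0, -6],
    [0, 0, -10],
    [0, 0, -12],
    [0, 0, -12],
  ],
  yaw=[0, 0, 0, 0, 0, 0, 0, 0, 0],
  fingers=[0, 0, 0, 0, 0, 0, 0, 0, 0],
)

```text
time_s: 12.38
position: [0.5053, -0.0893, 0.247]
orientation: [3.121, 0.001, 1.543]
wrist_force: [-0.8, -0.3, 0.4]
grip_width: 0.998
```

```bash
python3 - <<'E'
from h import *
im=snapshot("scene");cv2.imwrite("pics/s9raw.png",im)
cv2.imwrite("pics/t9.png",np.clip(cv2.resize(im[130:220,240:320],None,fx=8,fy=6.6,interpolation=2)*1.6,0,255).astype(np.uint8))
i=cv2.resize(im[140:175,280:310],None,fx=OS,fy=OS,interpolation=2).astype(int)
m=((i[...,2]>60)&(i[...,2]>i[...,1]*1.8)&(i[...,2]>i[...,0]*1.8)).astype(np.uint8)
c=max(cv2.findContours(m,0,1)[0],key=cv2.contourArea)
print(((cv2.approxPolyDP(c,10,True)[:,0]+.5)/OS-.5+[280,140]).round(1).tolist())
H=[(.501+a,-.216+b,.118) for a in(-.012,.012) for b in(-.007,.007)]
print(proj("scene",H).round(1).tolist())
go((.501,-.216,.25),np.pi/2-.030)
E
```

```text
[[290.9, 150.4], [289.3, 171.7], [296.7, 174.4], [297.6, 151.9]]
[[298.6, 150.6], [296.9, 152.1], [291.3, 149.5], [289.5, 150.9]]
shift cm [-12.7   -0.    -0.58] turn 0.002 pos [ 0.5046 -0.0891  0.2442] ori [ 3.1244e+00 -1.0000e-04  1.5429e+00] F [ 0.6 -0.3 -0.3] w 1.0 t 12.43
```

View pics/t9.png

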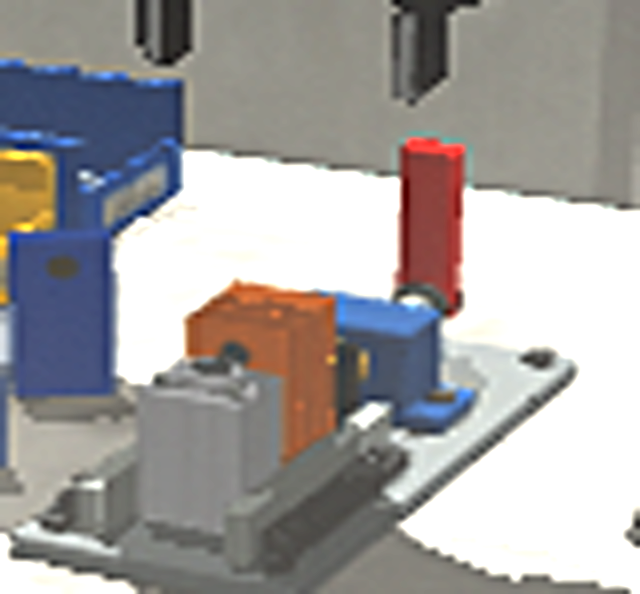

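Call:
send_rows(
  travel=[
    [-12.7, 0, -0.6],
    [-12.7, 0, -0.6],
    [-12.7, 0, -0.6],
    [-12.7, 0, -0.6],
    [-12.7, 0, -0.6],
    [-12.7, 0, -0.6],
  ],
  yaw=[0, 0, 0, 0, 0, 0],
  fingers=[0, 0, 0, 0, 0, 0],
)

```text
time_s: 12.93
position: [0.5007, -0.2155, 0.2489]
orientation: [3.126, -0.002, 1.542]
wrist_force: [-0.7, -0.0, -0.6]
grip_width: 1.0
```

```bash
python3 - <<'E'
from h import *
go((.501,-.216,.150),np.pi/2-.030)
t=snapshot("top");cv2.imwrite("pics/top10.png",t)
cv2.imwrite("pics/t10.png",np.clip(cv2.resize(t[155:220,255:365],None,fx=7,fy=7,interpolation=2)*1.6,0,255).astype(np.uint8))
E
```

```text
shift cm [-0.07 -0.12  9.89] turn 0.002 pos [ 0.5007 -0.2155  0.2489] ori [ 3.1263e+00 -1.8000e-03  1.5425e+00] F [-0.7 -0.  -0.6] w 1.0 t 12.93
```

View pics/t10.png

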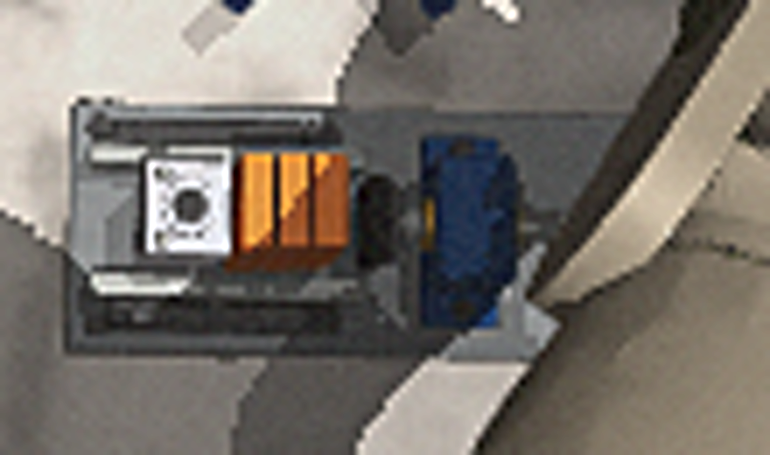

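The top view shows three aligned spacers at about x 240–350 in the crop, with the pad still back at about 375. Now I'll go down to grip the handle.

Call:
send_rows(
  travel=[
    [-0.1, -0.1, 4],
    [-0.1, -0.1, 8],
    [-0.1, -0.1, 9.9],
    [-0.1, -0.1, 9.9],
    [-0.1, -0.1, 9.9],
    [-0.1, -0.1, 9.9],
    [-0.1, -0.1, 9.9],
    [-0.1, -0.1, 9.9],
    [-0.1, -0.1, 9.9],
    [-0.1, -0.1, 9.9],
    [-0.1, -0.1, 9.9],
    [-0.1, -0.1, 9.9],
  ],
  yaw=[0, 0, 0, 0, 0, 0, 0, 0, 0, 0, 0, 0],
  fingers=[0, 0, 0, 0, 255, 255, 255, 255, 255, 255, 255, 255],
)

```text
time_s: 13.98
position: [0.5006, -0.2159, 0.1515]
orientation: [3.128, -0.001, 1.544]
wrist_force: [-8.4, 0.9, 13.3]
grip_width: 0.269
```

```bash
python3 - <<'E'
from h import *
im=snapshot("scene")
cv2.imwrite("pics/t11.png",np.clip(cv2.resize(im[110:220,240:330],None,fx=7,fy=5.4,interpolation=2)*1.6,0,255).astype(np.uint8))
go((.501,-.216,.150),np.pi/2-.030)
E
```

```text
shift cm [-0.01  0.04  0.16] turn 0.004 pos [ 0.5006 -0.2159  0.1515] ori [ 3.1285e+00 -1.1000e-03  1.5444e+00] F [-8.6  1.9 12. ] w 0.271 t 14.03
```

View pics/t11.png

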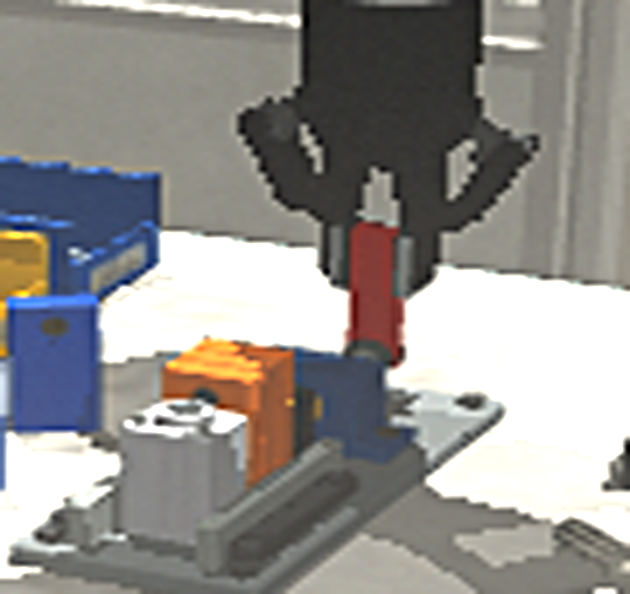

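Call:
send_rows(
  travel=[
    [0.2, 0, 0],
    [0.4, 0, 0],
    [0.6, 0, 0],
    [0.8, 0, 0],
    [1.0, 0, 0],
    [1.2, 0, 0],
    [1.2, 0, 0],
  ],
  yaw=[0, 0, 0, 0, 0, 0, 0],
  fingers=[255, 255, 255, 255, 255, 255, 255],
)

```text
time_s: 14.62
position: [0.5008, -0.2036, 0.1516]
orientation: [3.129, -0.001, 1.545]
wrist_force: [-0.3, -1.8, -0.2]
grip_width: 0.275
```

Call:
send_rows(
  travel=[
    [0.1, 0, 0],
    [0.2, 0, 0],
    [0.2, 0, 0],
  ],
  yaw=[0, 0, 0],
  fingers=[255, 255, 255],
)

```text
time_s: 14.87
position: [0.5009, -0.2015, 0.1516]
orientation: [3.129, -0.001, 1.545]
wrist_force: [-0.8, -2.8, -1.2]
grip_width: 0.274
```

Call:
send_rows(
  travel=[
    [0.1, 0, 0],
    [0.2, 0, 0],
    [0.2, 0, 0],
  ],
  yaw=[0, 0, 0],
  fingers=[255, 255, 255],
)

```text
time_s: 15.12
position: [0.5009, -0.1995, 0.1516]
orientation: [3.129, -0.001, 1.545]
wrist_force: [-0.6, -3.6, -1.3]
grip_width: 0.275
```

Call:
send_rows(
  travel=[
    [0.1, 0, 0],
    [0.2, 0, 0],
    [0.2, 0, 0],
  ],
  yaw=[0, 0, 0],
  fingers=[255, 255, 255],
)

```text
time_s: 15.37
position: [0.501, -0.1975, 0.1516]
orientation: [3.129, -0.001, 1.545]
wrist_force: [-0.3, -4.0, -2.3]
grip_width: 0.271
```

Call:
send_rows(
  travel=[
    [0.1, 0, 0],
    [0.2, 0, 0],
    [0.2, 0, 0],
  ],
  yaw=[0, 0, 0],
  fingers=[255, 255, 255],
)

```text
time_s: 15.62
position: [0.501, -0.1958, 0.1517]
orientation: [3.129, 0.0, 1.545]
wrist_force: [-0.3, -7.5, -2.6]
grip_width: 0.272
```

Call:
send_rows(
  travel=[
    [0.1, 0, 0],
    [0.2, 0, 0],
    [0.3, 0, 0],
    [0.3, 0, 0],
  ],
  yaw=[0, 0, 0, 0],
  fingers=[255, 255, 255, 255],
)

```text
time_s: 15.95
position: [0.501, -0.1937, 0.1517]
orientation: [3.128, 0.002, 1.545]
wrist_force: [-0.7, -12.0, -4.2]
grip_width: 0.27
```

Call:
send_rows(
  travel=[
    [0.1, 0, 0],
    [0.2, 0, 0],
    [0.3, 0, 0],
    [0.3, 0, 0],
    [0.3, 0, 0],
    [0.3, 0, 0],
  ],
  yaw=[0, 0, 0, 0, 0, 0],
  fingers=[255, 255, 255, 255, 255, 255],
)

```text
time_s: 16.45
position: [0.5011, -0.1922, 0.1517]
orientation: [3.128, 0.005, 1.544]
wrist_force: [-1.0, -13.3, -4.3]
grip_width: 0.267
```

```bash
python3 - <<'E'
from h import *
im=snapshot("scene")
cv2.imwrite("pics/t12.png",np.clip(cv2.resize(im[110:220,240:330],None,fx=7,fy=5.4,interpolation=2)*1.6,0,255).astype(np.uint8))
t=snapshot("top")
cv2.imwrite("pics/t13.png",np.clip(cv2.resize(t[155:220,255:365],None,fx=7,fy=7,interpolation=2)*1.6,0,255).astype(np.uint8))
go((.501,-.1915,.150),np.pi/2-.030)
E
```

```text
shift cm [ 0.07 -0.01  0.17] turn 0.004 pos [ 0.5011 -0.1922  0.1517] ori [3.1279 0.0049 1.5444] F [ -1.5 -14.2  -4.5] w 0.271 t 16.55
```

View pics/t12.png

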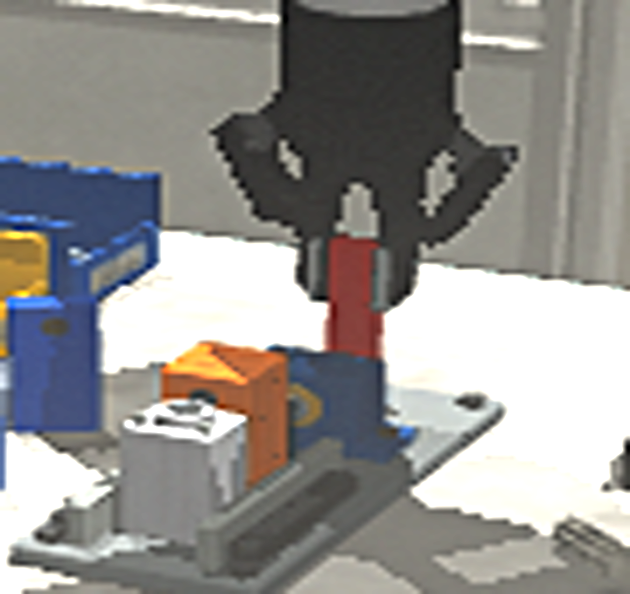

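View pics/t13.png

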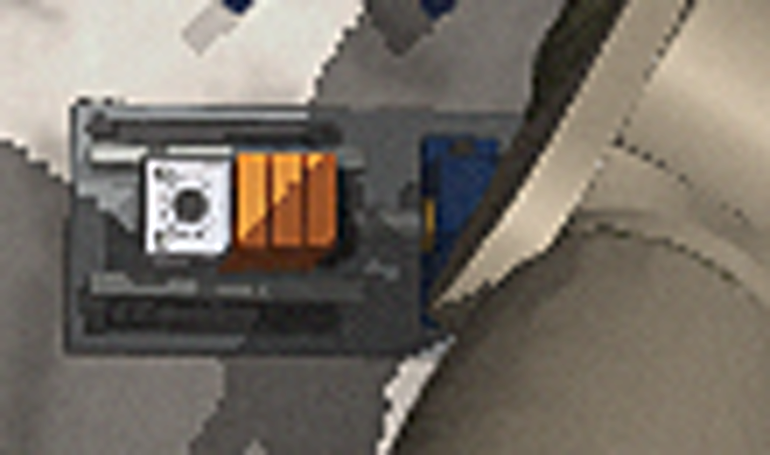

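Call:
send_rows(
  travel=[
    [0.1, 0, 0],
    [0.2, 0, 0],
    [0.25, 0, 0],
    [0.25, 0, 0],
    [0.25, 0, 0],
    [0.25, 0, 0],
    [0.25, 0, 0],
  ],
  yaw=[0, 0, 0, 0, 0, 0, 0],
  fingers=[255, 255, 255, 255, 255, 255, 255],
)

```text
time_s: 17.13
position: [0.5011, -0.1913, 0.1517]
orientation: [3.128, 0.008, 1.544]
wrist_force: [-1.2, -16.4, -4.9]
grip_width: 0.274
```

```bash
python3 - <<'E'
from h import *
for k in range(4):
    im=snapshot("scene"); go((.501,-.1915,.150))
cv2.imwrite("pics/t14.png",im)
sign_off()
E
```

```text
shift cm [-0.02 -0.01  0.17] turn None pos [ 0.5011 -0.1913  0.1517] ori [3.1275 0.0077 1.5438] F [ -1.1 -15.6  -4.5] w 0.269 t 17.18
shift cm [-0.02 -0.01  0.17] turn None pos [ 0.5011 -0.1913  0.1517] ori [3.1275 0.0078 1.5438] F [ -1.9 -15.1  -5.8] w 0.273 t 17.23
shift cm [-0.02 -0.01  0.17] turn None pos [ 0.5011 -0.1913  0.1517] ori [3.1275 0.0078 1.5438] F [ -0.4 -15.2  -5. ] w 0.27 t 17.28
shift cm [-0.02 -0.01  0.17] turn None pos [ 0.5011 -0.1913  0.1517] ori [3.1275 0.0078 1.5437] F [ -0.8 -15.4  -5.6] w 0.27 t 17.33
the job is handed in; nothing more can be done
```

View pics/t14.png

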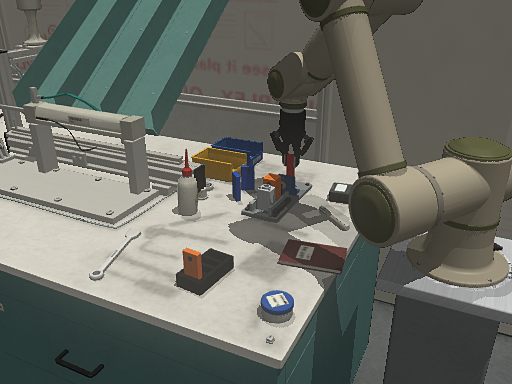

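I measured the gap at about 60 mm, so I set two spacers from the rack upright next to the one already there, making three in all. The fourth stays in the rack. I then gripped the red handle, pushed it towards the workpiece until the pad pressed on the stack, and handed in at 17.3 s while still holding it.

**Last checks:**
- **Press:** the handle had moved about 24.6 mm of its 30 mm. It met the full stack at roughly 18 mm, so the pad is pressed in about 6 to 6.5 mm. The push on the handle held steady at about 15 N, against about 3 N just before contact.
- **Stack:** the top view, taken just before the last 1 mm of push, shows the three spacers face to face and tight against the workpiece. The scene views show them upright.
- **Other objects:** the oil bottle, grease tin, torque tester and blue look-alikes show no visible change in the last scene picture.

**Disagreements:** the two cameras differed by about 3 mm on where the first spacer stood, so I aimed between the two values and checked each placing by picture. The tool also ended tilted by about 0.015 rad, which showed no effect on the result.

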